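# Raise the feed barrier and push the bin of rivet nuts through

### The arm

A 7-joint arm with a two-finger parallel gripper is mounted at the origin on the work surface. World frame = base frame: x ahead of the robot, y to its left, z up, the work surface at z = 0. Lengths are in m, angles in rad, forces in N, time in s.
With the tool pointing down it reaches from about 0.4 to 0.9 m from the base axis. Payload 5.5 kg.
Tool frame: the origin (TCP) lies on the centre line of the jaws, within the pads' length; the fingertips stand 19 mm ahead of it and the grasp point (between the pads) is the TCP; x points along the fingers, y is the direction in which the jaws open and shut, and the axes are right-handed (so a half turn about x gives the same grasp; the last joint's range is limited). The gripper opens to 85 mm and grips with 20 to 120 N. Pads are 22 mm wide; open, the fingers measure 114 mm over their backs; the gripper's body (76 mm by 85 mm) begins 54 mm behind the grasp point. The pads swing forward as they close: fully open they stand 13 mm farther back than shut.
Start: joints at [1.38, 0.501, -0.427, 1.55, 0.221, 1.138, -0.21], TCP at [0.285, -0.584, 0.25] pointing down, gripper open.
Joint ranges: [-2.88, 2.88], [-0.31, 2.03], [-1.54, 1.56], [0.2, 2.42], [-1.41, 4.55], [0.19, 2.02], [-2.57, 2.57]. Speed limits (rad/s): [2.57, 2.57, 3.14, 3.14, 3.14, 3.14, 3.14].

### API

Orientations are given as a rotation vector (axis times angle).
In Python, from rig import env, imaging gives the robot as it stands.
- The arm moves only by the tool arm_command, never from a script. Its argument "rows" is one flat list of numbers, 7 for each row, row after row: the shift along the tool's x, y, z each as a share of 0.15 m, from -1 to 1, then the turn, a rotation vector about the tool's x, y, z each as a share of pi rad, from -1 to 1, then the closure, from -1 (fully open) to 1 (shut). In form: [dx, dy, dz, wx, wy, wz, hand, dx, dy, dz, wx, wy, wz, hand, ...]. A call has exactly 10 rows; each row is the pose to reach, as a shift and turn from the pose commanded when the call began, along the tool's axes at that moment, turning the shorter way round; what a row does not reach only later rows make up. A row lasts 1/8 s, in which the tool goes at most 62.5 mm and 10.7 degrees, less where a joint would pass 70% of its speed; a pose out of reach is approached as far as the arm can. A call with a number of a shift or a turn outside -1 to 1 is refused whole. A call with a gripper value outside its range is refused whole. The fingers move at their own pace and stop on an object; "newtons" is the grip in N (left out, the last holds). Time passes only in rows, so rows that repeat a pose let the fingers close, or fill a call up. It gives the time, the measured TCP pose, the force and the opening at its end, in the units of the state.
- env.read_state(): the state, without advancing time (a new reading comes with each control period).
- imaging.capture(name): name is "side" or "top"; returns a dict with "img" (480x640x3 uint8, blue, green, red), "depth" (480x640 float32, m along the optical axis (not along the pixel's ray), 0 where there is no reading), "intrinsics" (3x3 intrinsics, pixels), "extrinsics" (4x4, takes a point from camera to world coordinates). Camera axes: x right, y up, looking along -z (the intrinsics and any distortion apply to the point x, -y, -z); pixel columns grow to the right and rows downward; lengths in m; the calibration is good to about 2 mm. A picture is of the moment at which its call begins.
- env.sign_off(): hands the job in, once; it reports no verdict.
Trained networks look in a picture, given as the dict that the camera call returned (one of the last four; its "shot" number tells which), for a name from the list of things; names that differ only in an ending like _2 or _b are one class to them, and where a whole thing is asked for, a point or a joint stands for the part that bears it (a point fixed in the world has none). Each returns a list of dicts, best first, with "score" (0 to 1); they miss things now and then, are a little off and sometimes report something else, mostly with a low value. They report only what shows in the picture. A call takes as long as a camera call.
- imaging.recognise(picture, label): "extent" ([left, top, right, bottom] in pixels, round what is visible of it).
The state is a dict: "time_s": time; "joint_positions": joint angles; "joint_vel": joint speeds; "joint_torque": joint torques, N m; "position": TCP position; "ee_rot": TCP orientation; "ft_force": force on the tool from outside, world axes, zero at the start; "moment": the same for the moment, N m; "width": finger opening in m.
Only numpy, scipy, OpenCV 4.12 (cv2) and the standard library are available. Lean on these libraries where they do the work, as an engineer would, in place of code of your own. Each camera call takes 0.05 s, during which the arm holds its last target.

### The job

The bin of rivet nuts on the feed lane is held back by a counterweighted barrier arm. Push the barrier arm up past its balance point so that it stays raised by itself, then push the bin along the lane, without lifting or tipping it, past the raised barrier until it rests against the end stop. Leave the bottle, tin, wooden block and screwdriver around the lane where they are.

Things in the scene. Friction and masses are not known exactly. Their poses are not given: they have to be found in the camera images.
- lane: Fixed feed lane: steel floor plate 10 mm thick, 460 mm long, between two rails (tops 30 mm above the table, 124 mm apart). Origin: on the table under the barrier's pivot, which is on the lane's far side. x points away from the robot, square to the lane; y along the lane, to the robot's left; z up. Lane centre line at x = -100 mm; ends at y = -225 and +235 mm.
- pivot (a point): The barrier's pivot: 150 mm above the table over the lane's origin; the hinge axis is along the lane's y axis. Axes as the lane's. It is carried by a teal bracket, 36 mm along x, 40 mm along y, 170 mm high; the dark steel counterweight (56 mm diameter) sits above and behind it.
- barrier (a joint): Angle of the barrier arm (rad): 0 = lowered, level across the lane towards the robot; grows as the free end swings up and away from the robot; 1.6 = fully raised, on its stop. A round counterweight makes it go over centre: below about 0.84 rad it falls shut, beyond that it falls open to 1.6 by itself and stays. Lifting takes about 1 N at the push bar.
- bin: White open bin, 116 mm across the lane (x), 140 mm along it (y), 120 mm high, walls 4 mm, full of rivet nuts to about 30 mm below its rim, 0.5 to 0.9 kg. Stands loose on the lane floor between the rails, left of the barrier (lane's +y side), axes along the lane's. Origin: centre of its underside. Against the end stop its origin is at y = -130 mm in the lane's frame.
- bottle: Grey drinking bottle with a blue cap, 68 mm diameter, 190 mm high, standing beyond the lane. Origin: centre of its underside. To be left alone.
- tin: Aluminium jar with a steel lid, 70 mm diameter, 85 mm high, standing on the robot's side of the lane, to the left of the push bar. Origin: centre of its underside. To be left alone.
- block: Wooden block 45 x 60 x 50 mm high, on the robot's side of the lane, to the right of the push bar. Origin: centre of its underside. To be left alone.
- screwdriver: Green-handled screwdriver lying on the table beyond the lane. To be left alone.
- end_stop (a point): Middle of the face of the teal end stop (50 mm high) at the lane's right end (y = -200 mm in the lane's frame), at lane floor height, 10 mm above the table. Axes as the lane's.
- push_bar (a point): Centre of the yellow push bar across the barrier arm's free end, like a T, 185 mm from the pivot: round, 18 mm diameter, 90 mm long, along the hinge axis; 150 mm above the table when lowered, above the lane's rail on the robot's side, open below. Axes turn with the arm: -x away from the pivot. From 33 to 153 mm out the arm is an orange and white board 12 mm thick, from 12 mm above the pivot line to 32 mm below.

How it is judged:
On the way, in this order (a step that is already met when the one before it is completed fails the run):
1. the barrier is fully raised, with the bin still behind it (value of joint barrier above 1.4 rad and y of bin in the frame of lane above 0.06 m), for 0.2 s.
2. the bin is against the end stop (y of bin in the frame of lane below -0.12 m), for 0.2 s.
At the end, for the whole second after the job is handed in: The barrier stands raised by itself (joint over 1.4 rad), and the bin stands at rest flat on the lane's floor against the end stop (gap under 10 mm) (value of joint barrier above 1.4 rad and y of bin in the frame of lane below -0.12 m and z of bin in the frame of lane below 0.016 m and angle between bin's own z axis and vertical below 0.1 rad and linear speed of bin below 0.02 m/s); the robot touches nothing.
It fails at once if the bin is lifted more than 20 mm off the lane floor or tipped more than 0.3 rad (z of bin in the frame of lane above 0.03 m or angle between bin's own z axis and vertical above 0.3 rad).
It fails at once if the bottle, tin, block or screwdriver is moved more than 25 mm (distance of any of bottle, tin, block, screwdriver from where it was at the start of the episode above 0.025 m).
It also fails if it takes over 51 s, if anything falls off the work surface, if the arm or the gripper's body presses on something with over 40 N, if the wrist force passes 120 N, or if a joint passes its speed limit or range.

## Working session

There is one attempt and no reset: what is moved stays moved. The work goes in short steps, Python scripts to look and compute and a tool call to move; the robot and the scene stay as the last step left them, time stands still between calls to the robot, and variables do not carry over. Pictures are saved under pics/ and viewed, and the job is handed in when it is done.

Besides the shell and the picture viewer there is one more tool, called after "Call:" as name(argument=value, ...), one argument or row to a line, values as JSON. arm_command: Moves the arm, as the interface text tells. Shift numbers are shares of 0.15 m and turn numbers shares of pi rad, none past 1 either way. Its arguments: {"type":"object","properties":{"rows":{"type":"array","items":{"type":"number"}},"newtons":{"type":"number"}},"required":["rows"]}

```bash
mkdir -p pics; ls
cat > h.py <<'E'
import numpy as np, cv2
from rig import env, imaging
from scipy.spatial.transform import Rotation as R
def w(p,u,v,d=None):
    K=p["intrinsics"];d=p["depth"][int(v),int(u)] if d is None else d
    c=np.array([(u-K[0,2])/K[0,0]*d,-(v-K[1,2])/K[1,1]*d,-d,1])
    return (p["extrinsics"]@c)[:3]
def cloud(p):
    K=p["intrinsics"];d=p["depth"];v,u=np.mgrid[:480,:640]
    c=np.stack([(u-K[0,2])/K[0,0]*d,-(v-K[1,2])/K[1,1]*d,-d,np.ones_like(d)],-1)
    P=(c@p["extrinsics"].T)[...,:3]; P[d==0]=np.nan
    return P
E
python3 - <<'E'
from h import *
s=env.read_state(); print({k:np.round(v,3) for k,v in s.items()})
print(R.from_rotvec(s["ee_rot"]).as_matrix().round(3))
for n in ("top","side"):
    p=imaging.capture(n); cv2.imwrite(f"pics/{n}0.png",p["img"]); print(n,p["extrinsics"].round(3),p["intrinsics"].round(1))
    np.save(f"pics/{n}0.npy",cloud(p))
    for l in ("lane","barrier","bin","bottle","tin","block","screwdriver","push_bar","pivot","end_stop"):
        try:
            r=imaging.recognise(p,l); print(l,[(np.round(x["extent"]),round(x["score"],2)) for x in r[:2]])
        except Exception as e: print(l,e)
print(env.read_state()["time_s"])
E
```

```text
pics
{'time_s': np.float64(0.0), 'joint_positions': array([ 1.38 ,  0.502, -0.427,  1.551,  0.221,  1.138, -0.21 ]), 'joint_vel': array([-0.   , -0.001,  0.   , -0.002, -0.   , -0.001,  0.   ]), 'joint_torque': array([-0.0000e+00, -5.6951e+01, -5.8160e+00, -2.8094e+01,  1.1000e-02,
        1.2000e-02, -0.0000e+00]), 'position': array([ 0.285, -0.584,  0.249]), 'ee_rot': array([ 1.97 ,  0.457, -1.971]), 'ft_force': array([ 0.364, -0.055, -1.172]), 'moment': array([-0.011, -0.075,  0.002]), 'width': np.float64(0.085)}
[[-0.001  0.438 -0.899]
 [ 0.002 -0.899 -0.438]
 [-1.    -0.002 -0.   ]]
top [[-0.023  0.999 -0.039  0.53 ]
 [-1.    -0.023 -0.002  0.005]
 [-0.003  0.039  0.999  1.132]
 [ 0.     0.     0.     1.   ]] [[587.5   0.  311.5]
 [  0.  587.5 240.2]
 [  0.    0.    1. ]]
lane [(array([220., 146., 465., 310.]), 0.79)]
barrier [(array([324., 145., 374., 306.]), 0.69)]
bin [(array([233., 212., 320., 282.]), 0.71)]
bottle [(array([392., 129., 442., 175.]), 0.89), (array([320., 145., 375., 306.]), 0.53)]
tin [(array([229., 301., 268., 340.]), 0.69)]
block [(array([413., 309., 460., 
[... 326 characters left out ...]
 [ 0.016  0.853  0.522  0.628]
 [ 0.     0.     0.     1.   ]] [[508.    0.  317.1]
 [  0.  508.  241.3]
 [  0.    0.    1. ]]
lane [(array([230., 162., 448., 362.]), 0.93), (array([317., 161., 348., 238.]), 0.62)]
barrier [(array([292., 164., 406., 256.]), 0.84)]
bin [(array([254., 229., 353., 333.]), 0.56)]
bottle []
tin [(array([312., 316., 351., 379.]), 0.58), (array([293., 168., 405., 254.]), 0.2)]
block [(array([442., 256., 471., 297.]), 0.67)]
screwdriver [(array([211., 275., 256., 303.]), 0.5)]
push_bar [(array([291., 168., 403., 254.]), 0.9), (array([231., 164., 449., 361.]), 0.73)]
pivot [(array([231., 165., 448., 361.]), 0.8)]
end_stop [(array([231., 166., 444., 360.]), 0.82)]
1.1
```

View pics/top0.png

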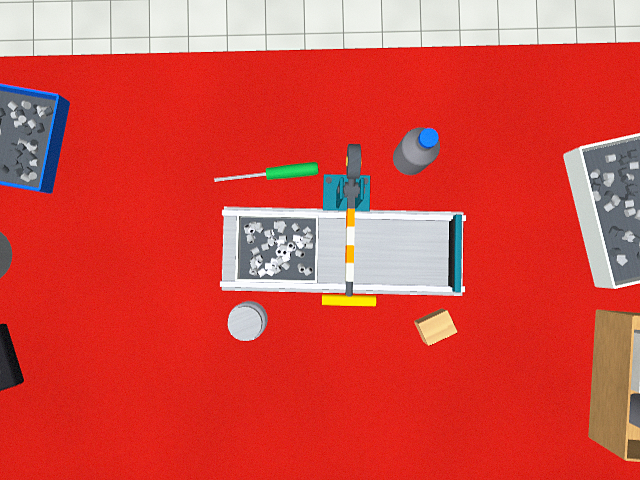

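View pics/side0.png

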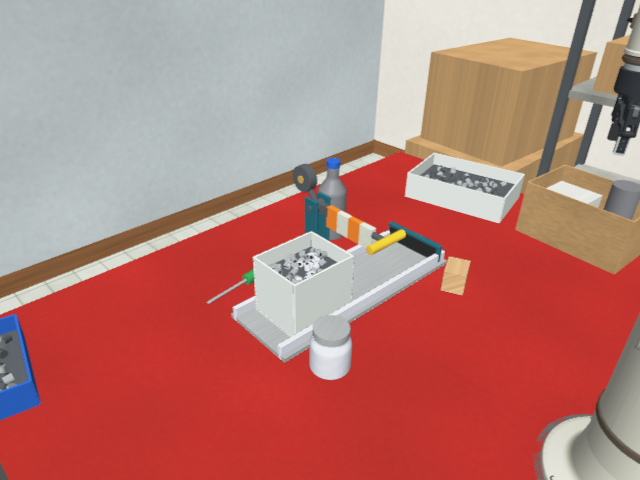

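Run:
```python
import numpy as np,cv2
P=np.load("pics/top0.npy")
img=cv2.imread("pics/top0.png")
def s(m,n):
    Q=P[m]; Q=Q[~np.isnan(Q).any(1)]; print(n,len(Q),Q.min(0).round(3),Q.max(0).round(3),np.median(Q,0).round(3)); return Q
hsv=cv2.cvtColor(img,cv2.COLOR_BGR2HSV)
z=P[...,2]
u=np.zeros(z.shape,bool); u[285:312,310:390]=1
ye=u&(hsv[...,0]>20)&(hsv[...,0]<35)&(hsv[...,1]>120)&(abs(z-.157)<.02)
Q=s(ye,"bar"); print("bar rect",cv2.minAreaRect(Q[:,:2].astype(np.float32)))
u[:]=0;u[200:290,225:330]=1
Q=s(u&(abs(z-.13)<.008),"bin rim"); print(cv2.minAreaRect(Q[:,:2].astype(np.float32)))
u[:]=0;u[140:320,210:480]=1
Q=s(u&(abs(z-.03)<.004),"rails"); print(cv2.minAreaRect(Q[:,:2].astype(np.float32)))
for y in(-.2,-.15,-.1,-.05,0,.05,.1,.15,.2):
    q=Q[abs(Q[:,1]-y)<.004]; print(y,np.sort(q[:,0]).round(3)[[0,-1]] if len(q) else None)
Q=s(u&(abs(z-.06)<.006),"endstop")
Q=s(u&(abs(z-.17)<.006),"bracket")
for n,(a,b,c,d),h in (("bottle",(392,129,442,175),.19),("tin",(225,298,270,342),.085),("block",(410,306,462,350),.05)):
    u[:]=0;u[b:d,a:c]=1; Q=s(u&(abs(z-h)<.008),n)
    print(cv2.minAreaRect(Q[:,:2].astype(np.float32)))
```

```text
bar 543 [ 0.457 -0.097  0.146] [ 0.476 -0.008  0.163] [ 0.467 -0.052  0.156]
bar rect ((0.46658408641815186, -0.0525791309773922), (0.08812667429447174, 0.01666521653532982), 88.26611328125)
bin rim 735 [ 0.497 -0.005  0.122] [0.616 0.139 0.134] [0.558 0.07  0.129]
((0.5563684105873108, 0.0668255016207695), (0.14012399315834045, 0.11599357426166534), 87.51519775390625)
rails 2267 [ 0.42  -0.283  0.026] [0.742 0.18  0.034] [ 0.496 -0.054  0.029]
((0.5841705799102783, -0.052338287234306335), (0.4605623781681061, 0.3209400773048401), 88.74073791503906)
-0.2 [0.42  0.697]
-0.15 [0.475 0.735]
-0.1 [0.478 0.621]
-0.05 [0.479 0.622]
0 [0.482 0.717]
0.05 [0.485 0.712]
0.1 [0.435 0.63 ]
0.15 [0.49  0.631]
0.2 None
endstop 159 [ 0.429 -0.255  0.054] [0.742 0.158 0.066] [0.456 0.103 0.059]
bracket 237 [ 0.503 -0.195  0.164] [ 0.727 -0.042  0.176] [ 0.656 -0.063  0.168]
bottle 295 [ 0.713 -0.202  0.182] [ 0.743 -0.171  0.194] [ 0.727 -0.186  0.189]
((0.7280781269073486, -0.18665200471878052), (0.029879458248615265, 0.030026083812117577), 8.848847389221191)
tin 933 [0.395 0.1   0.077] [0.456 0.16  0.09 ] [0.425 0.13  0.084]
((0.4251992404460907, 0.12960149347782135), (0.05916238948702812, 0.06122065335512161), 43.60524368286133)
block 820 [ 0.374 -0.256  0.042] [ 0.436 -0.185  0.058] [ 0.406 -0.22   0.049]
((0.40583696961402893, -0.22058463096618652), (0.04557398706674576, 0.06068137288093567), 24.16300392150879)
```

The top view shows the bar at px (348,300), the bin at px (277,248) and the end stop at px (457,253). The tin is at px (247,321) and the block at px (436,328). The lane is yawed by about -0.042 rad, and the bar-to-bin offset matches the sizes given. Next I'll write a helper that converts targets to move shares.

```bash
cat >> h.py <<'E'
yaw=-0.042
XL=np.array([np.cos(yaw),np.sin(yaw),0]);YL=np.array([-np.sin(yaw),np.cos(yaw),0]);ZL=np.array([0,0,1.])
PIV=np.array([.4666,-.0526,0])+.185*XL
def L(x,y,z): return PIV+x*XL+y*YL+z*ZL
def tolane(p): d=np.asarray(p)-PIV; return np.array([d@XL,d@YL,d[2]])
def down(tilt,ysgn=-1,alongx=False):
    # tool x down, tilted forward by tilt rad; tool y = ysgn*lane axis
    x=np.sin(tilt)*XL-np.cos(tilt)*ZL
    y=ysgn*(YL if not alongx else XL)
    return np.stack([x,y,np.cross(x,y)],1)
def rows(p0,R0,p,Rt):
    s=R0.T@(np.asarray(p)-p0)/.15
    r=R.from_matrix(R0.T@Rt).as_rotvec()/np.pi
    return np.r_[s,r].round(3)
def now():
    s=env.read_state(); return s,s["position"],R.from_rotvec(s["ee_rot"]).as_matrix()
E
python3 - <<'E'
from h import *
s,p,R0=now()
print(PIV, L(-.1,.123,0), rows(p,R0,[.42,-.2,.3],down(0)), rows(p,R0,[.42,-.2,.3],down(.78)))
E
```

```text
[ 0.65143685 -0.06036772  0.        ] [0.55668952 0.06672258 0.        ] [-0.331 -1.907 -1.932  0.158 -0.    -0.   ] [-0.331 -1.907 -1.932  0.15   0.243  0.062]
```

Call:
arm_command(
  rows=[-0.1,-0.3,-0.3,0.04,0,0,1,-0.2,-0.6,-0.6,0.08,0,0,1,-0.33,-0.96,-0.96,0.158,0,0,1,-0.33,-0.96,-0.96,0.158,0,0,1,-0.33,-0.96,-0.96,0.158,0,0,1,-0.33,-0.96,-0.96,0.158,0,0,1,-0.33,-0.96,-0.96,0.158,0,0,1,-0.33,-0.96,-0.96,0.158,0,0,1,-0.33,-0.96,-0.96,0.158,0,0,1,-0.33,-0.96,-0.96,0.158,0,0,1],
)

```text
time_s: 2.35
position: [0.3512, -0.3918, 0.2997]
ee_rot: [-2.2, 0.047, 2.2]
ft_force: [0.5, 0.6, 0.3]
width: -0.0001
```

Run:
```python
from h import *
s,p,R0=now()
print(s["time_s"],s["joint_positions"].round(3),p.round(3),R0.round(3),s["width"])
for t in (.5,.78): print(rows(p,R0,[.40,-.15,.3],down(t)))
```

```text
2.35 [ 1.167  0.226 -0.439  1.802  0.105  1.136 -0.92 ] [ 0.351 -0.392  0.3  ] [[-0.    -0.043 -0.999]
 [ 0.    -0.999  0.043]
 [-1.    -0.     0.   ]] -6.994171475866542e-05
[-0.002 -1.625 -0.256 -0.     0.159  0.   ]
[-0.002 -1.625 -0.256 -0.     0.248 -0.   ]
```

Call:
arm_command(
  rows=[0,-0.3,-0.1,0,0.05,0,1,0,-0.6,-0.2,0,0.1,0,1,0,-1,-0.25,0,0.15,0,1,0,-1,-0.25,0,0.2,0,1,0,-1,-0.25,0,0.248,0,1,0,-1,-0.25,0,0.248,0,1,0,-1,-0.25,0,0.248,0,1,0,-1,-0.25,0,0.248,0,1,0,-1,-0.25,0,0.248,0,1,0,-1,-0.25,0,0.248,0,1],
)

```text
time_s: 3.6
position: [0.3952, -0.243, 0.2997]
ee_rot: [-2.883, 0.06, 1.206]
ft_force: [-0.3, 0.7, -0.8]
width: -0.0001
```

Run:
```python
from h import *
s,p,R0=now()
print(s["time_s"],s["joint_positions"].round(3),p.round(3),R0.round(3),s["width"])
print(rows(p,R0,L(-.235,-.027,.25),down(.78)))
```

```text
3.6 [ 1.212 -0.153 -0.297  2.422 -1.185  0.664  0.201] [ 0.395 -0.243  0.3  ] [[ 0.702 -0.042 -0.711]
 [-0.029 -0.999  0.03 ]
 [-0.712 -0.    -0.702]] -9.827996676712152e-05
[ 0.298 -1.108  0.169  0.     0.     0.   ]
```

The 45° tilt puts joint 4 at its limit. I'll grip the bar from above instead, with the jaws across the lane, and carry it round its arc.

Run:
```python
from h import *
s,p,R0=now()
T=L(-.185,-.03,.26);print(T)
print(rows(p,R0,T,down(0,1,True)), rows(p,R0,T,down(0)))
```

```text
[ 0.46534037 -0.08257354  0.26      ]
[ 0.485 -1.088 -0.115 -0.472 -0.194 -0.194] [ 0.485 -1.088 -0.115  0.    -0.248  0.   ]
```

Call:
arm_command(
  rows=[0.05,-0.2,-0.1,-0.047,-0.019,-0.019,-1,0.1,-0.4,-0.1,-0.1,-0.04,-0.04,-1,0.2,-0.6,-0.1,-0.15,-0.06,-0.06,-1,0.3,-0.8,-0.1,-0.2,-0.08,-0.08,-1,0.4,-1,-0.115,-0.25,-0.1,-0.1,-1,0.485,-1,-0.115,-0.3,-0.12,-0.12,-1,0.485,-1,-0.115,-0.35,-0.14,-0.14,-1,0.485,-1,-0.115,-0.4,-0.16,-0.16,-1,0.485,-1,-0.115,-0.472,-0.194,-0.194,-1,0.485,-1,-0.115,-0.472,-0.194,-0.194,-1],
  newtons=20,
)

```text
time_s: 4.85
position: [0.4658, -0.0957, 0.2602]
ee_rot: [1.237, 1.191, -1.239]
ft_force: [0.0, -0.5, 0.9]
width: 0.0856
```

Run:
```python
from h import *
s,p,R0=now()
print(s["time_s"],s["joint_positions"].round(3),p.round(3),R0.round(3),s["width"],s["ft_force"])
print(rows(p,R0,L(-.185,-.03,.2),down(0,1,True)),rows(p,R0,L(-.185,-.03,.15),down(0,1,True)))
im=imaging.capture("side"); cv2.imwrite("pics/s1.png",im["img"])
```

```text
4.85 [ 0.831  0.214 -0.768  1.954  0.172  1.041 -0.053] [ 0.466 -0.096  0.26 ] [[-0.002  0.999 -0.039]
 [-0.    -0.039 -0.999]
 [-1.    -0.002  0.001]] 0.08564651780524926 [ 0.03813901 -0.49817887  0.92455952]
[ 0.401 -0.005 -0.087  0.001  0.     0.001] [ 0.735 -0.005 -0.088  0.001  0.     0.001]
```

View pics/s1.png

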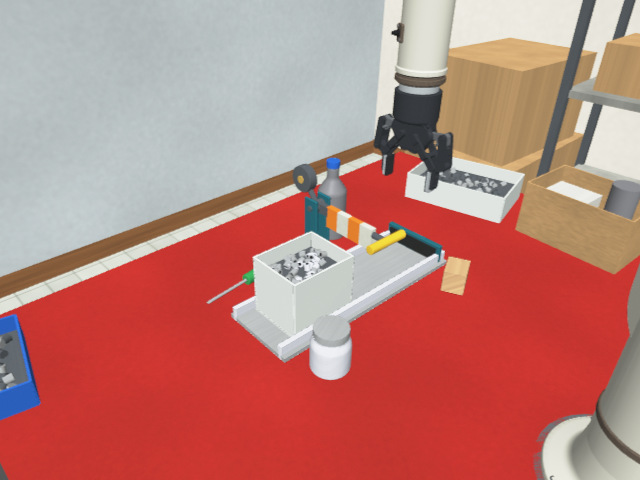

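Side view: the open gripper at px (415,160) hangs above the right half of the bar, whose centre is at px (387,242). I'll descend, then close.

Call:
arm_command(
  rows=[0.1,0,-0.088,0,0,0,-1,0.25,-0.005,-0.088,0,0,0,-1,0.4,-0.005,-0.088,0,0,0,-1,0.55,-0.005,-0.088,0,0,0,-1,0.65,-0.005,-0.088,0,0,0,-1,0.735,-0.005,-0.088,0,0,0,-1,0.735,-0.005,-0.088,0,0,0,-1,0.735,-0.005,-0.088,0,0,0,0,0.735,-0.005,-0.088,0,0,0,1,0.735,-0.005,-0.088,0,0,0,1],
  newtons=20,
)

```text
time_s: 6.15
position: [0.4649, -0.0831, 0.1504]
ee_rot: [1.241, 1.188, -1.241]
ft_force: [0.6, -0.4, -0.2]
width: 0.032
```

Call:
arm_command(
  rows=[0,0,0,0,0,0,1,0,0,0,0,0,0,1,0,0,0,0,0,0,1,0,0,0,0,0,0,1,0,0,0,0,0,0,1,0,0,0,0,0,0,1,0,0,0,0,0,0,1,0,0,0,0,0,0,1,0,0,0,0,0,0,1,0,0,0,0,0,0,1],
)

```text
time_s: 7.4
position: [0.4661, -0.0831, 0.1505]
ee_rot: [1.242, 1.187, -1.239]
ft_force: [5.9, -1.2, -1.1]
width: 0.0171
```

Run:
```python
from h import *
s,p,R0=now()
print(s["time_s"],s["joint_positions"].round(3),p.round(3),tolane(p).round(4),s["width"],s["ft_force"])
p0=tolane(p)
for a in (.1,.2,.3,.4,.5,.6,.7,.8,.9,1.0,1.1,1.2):
    d=np.array([.185*(1-np.cos(a)),0,.185*np.sin(a)])
    print(a,rows(p,R0,p+d[0]*XL+d[2]*ZL,R0)[:3])
im=imaging.capture("side"); cv2.imwrite("pics/s2.png",im["img"])
```

```text
7.4 [ 0.723  0.376 -0.708  2.065  0.336  0.811 -0.228] [ 0.466 -0.083  0.15 ] [-0.1842 -0.0305  0.1505] 0.017133289047687236 [ 5.92780337 -1.21239111 -1.10601206]
0.1 [-0.123  0.006 -0.   ]
0.2 [-0.245  0.025 -0.   ]
0.3 [-0.364  0.056 -0.   ]
0.4 [-0.48   0.099 -0.   ]
0.5 [-0.591  0.152 -0.   ]
0.6 [-0.696  0.217 -0.   ]
0.7 [-0.794  0.292 -0.001]
0.8 [-0.884  0.376 -0.001]
0.9 [-0.965  0.469 -0.001]
1.0 [-1.036e+00  5.700e-01 -1.000e-03]
1.1 [-1.097e+00  6.770e-01 -1.000e-03]
1.2 [-1.148e+00  7.890e-01 -1.000e-03]
```

View pics/s2.png

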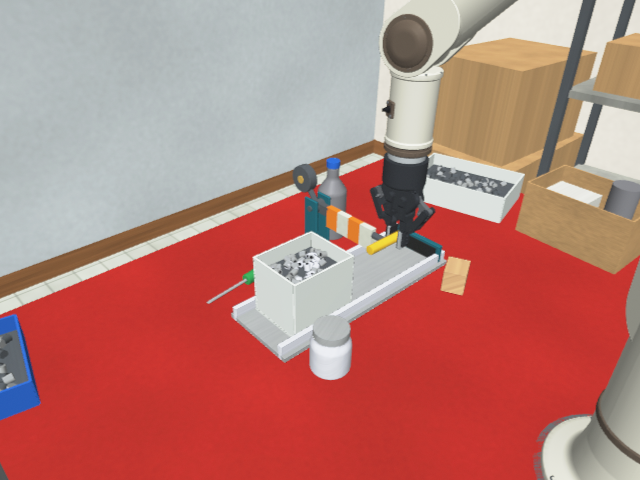

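The bar is held between the fingers at px (400,240), with the opening reading 17 mm against an 18 mm bar. I'll follow the arc to about 0.8 rad first.

Call:
arm_command(
  rows=[-0.06,0.002,0,0,0,0,1,-0.123,0.006,0,0,0,0,1,-0.245,0.025,0,0,0,0,1,-0.364,0.056,0,0,0,0,1,-0.48,0.099,0,0,0,0,1,-0.591,0.152,0,0,0,0,1,-0.696,0.217,0,0,0,0,1,-0.794,0.292,0,0,0,0,1,-0.884,0.376,0,0,0,0,1,-0.965,0.469,0,0,0,0,1],
)

```text
time_s: 8.7
position: [0.5352, -0.0862, 0.2935]
ee_rot: [1.241, 1.19, -1.241]
ft_force: [7.2, -0.1, -12.6]
width: 0.0171
```

Run:
```python
from h import *
s,p,R0=now()
print(s["time_s"],s["joint_positions"].round(3),p.round(3),tolane(p).round(4),s["width"],s["ft_force"])
im=imaging.capture("side"); cv2.imwrite("pics/s3.png",im["img"])
p0=L(-.185*np.cos(.9),-.0305,.15+.185*np.sin(.9))
for a in (1.0,1.1,1.2,1.3,1.4):
    print(a,rows(p0,R0,L(-.185*np.cos(a),-.0305,.15+.185*np.sin(a)),R0)[:3])
```

```text
8.7 [ 0.735  0.318 -0.761  1.765  0.237  1.155 -0.141] [ 0.535 -0.086  0.294] [-0.115  -0.0307  0.2935] 0.01714660138402469 [  7.15704708  -0.14164798 -12.58999611]
1.0 [-0.072  0.1   -0.   ]
1.1 [-0.133  0.207 -0.   ]
1.2 [-0.184  0.32  -0.001]
1.3 [-0.223  0.436 -0.001]
1.4 [-0.25   0.557 -0.001]
```

View pics/s3.png

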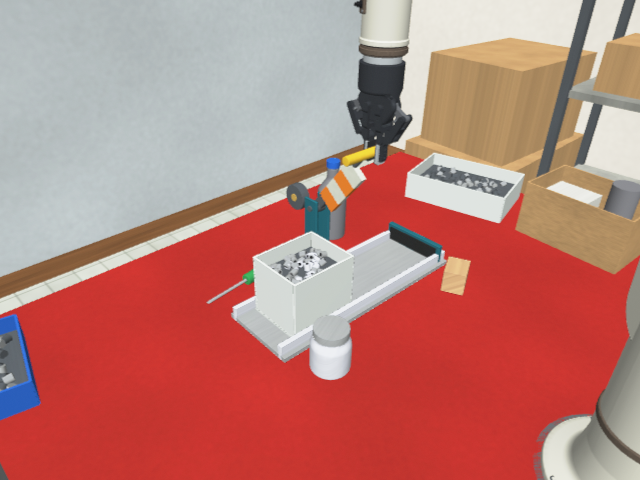

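The bar is still held at px (362,155), with the arm at about 0.9 rad. Next I'll go to 1.2 rad and open.

Call:
arm_command(
  rows=[-0.072,0.1,0,0,0,0,1,-0.13,0.2,0,0,0,0,1,-0.17,0.32,0,0,0,0,1,-0.17,0.32,0,0,0,0,1,-0.17,0.32,0,0,0,0,0,-0.17,0.32,0,0,0,0,-1,-0.17,0.32,0,0,0,0,-1,-0.17,0.32,0,0,0,0,-1,-0.17,0.32,0,0,0,0,-1,-0.17,0.32,0,0,0,0,-1],
)

```text
time_s: 10.0
position: [0.5829, -0.0881, 0.3201]
ee_rot: [1.241, 1.189, -1.241]
ft_force: [0.8, 1.0, -0.8]
width: 0.0858
```

Run:
```python
from h import *
s,p,R0=now()
print(s["time_s"],s["joint_positions"].round(3),p.round(3),tolane(p).round(4),s["width"],s["ft_force"])
im=imaging.capture("side"); cv2.imwrite("pics/s4.png",im["img"])
```

```text
10.0 [ 0.677  0.389 -0.749  1.618  0.276  1.244 -0.167] [ 0.583 -0.088  0.32 ] [-0.0673 -0.0306  0.3201] 0.08575283996844171 [ 0.83963778  1.01145977 -0.82480132]
```

View pics/s4.png

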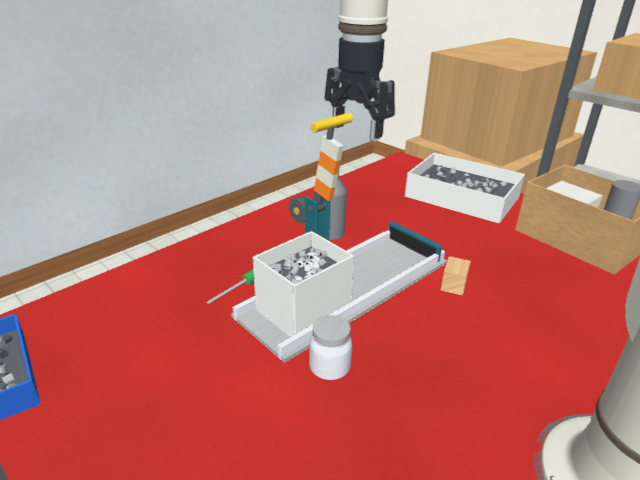

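The bar is leaning on the far finger at px (332,123), as I expected. Lifting the tool straight up should let the arm fall open. After that I'll back off and travel to the left.

Call:
arm_command(
  rows=[-0.2,0,0,0,0,0,-1,-0.4,0,0,0,0,0,-1,-0.6,0,0,0,0,0,-1,-0.6,-0.05,-0.1,0,0,0,-1,-0.6,-0.1,-0.3,0,0,0,-1,-0.6,-0.22,-0.5,0,0,0,-1,-0.6,-0.22,-0.7,0,0,0,-1,-0.6,-0.22,-1,0,0,0,-1,-0.6,-0.22,-1,0,0,0,-1,-0.6,-0.22,-1,0,0,0,-1],
)

```text
time_s: 11.3
position: [0.5559, 0.0632, 0.4094]
ee_rot: [1.239, 1.19, -1.242]
ft_force: [0.6, -0.7, -0.2]
width: 0.0856
```

Run:
```python
from h import *
s,p,R0=now()
print(s["time_s"],s["joint_positions"].round(3),p.round(3),tolane(p).round(4),s["width"],s["ft_force"])
im=imaging.capture("side"); cv2.imwrite("pics/s5.png",im["img"])
Rt=down(0,1,True)
for a in ((-.1,.25,.25),(-.1,.25,.09)): print(rows(p,R0,L(*a),Rt))
```

```text
11.3 [ 0.511  0.284 -0.839  1.553  0.213  1.402 -0.387] [0.556 0.063 0.409] [-0.1007  0.1194  0.4094] 0.08561066244399998 [ 0.60670703 -0.65492604 -0.19815412]
[ 1.062e+00  6.000e-03 -8.710e-01 -0.000e+00  0.000e+00  1.000e-03]
[ 2.129e+00  8.000e-03 -8.720e-01 -0.000e+00  0.000e+00  1.000e-03]
```

View pics/s5.png

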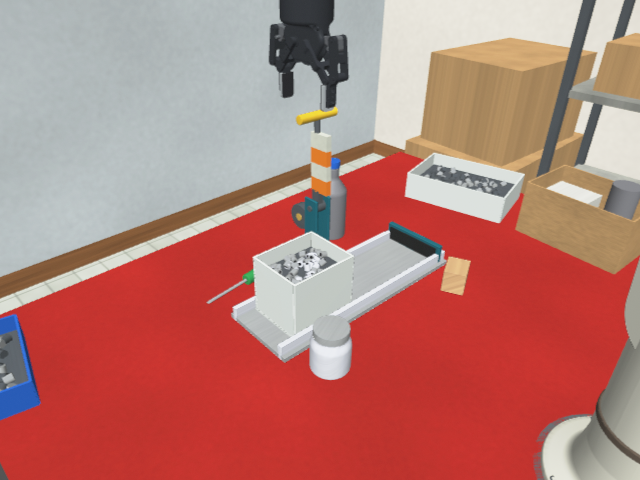

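The barrier stands upright by itself, bar at px (317,116), and the bin hasn't moved. I'll move behind the bin with the fingers half closed, then descend.

Call:
arm_command(
  rows=[0,0,-0.2,0,0,0,0.2,0,-0.02,-0.5,0,0,0,0.2,0,-0.03,-0.87,0,0,0,0.2,0,-0.03,-0.87,0,0,0,0.2,0.2,-0.03,-0.87,0,0,0,0.2,0.5,-0.03,-0.87,0,0,0,0.2,0.8,-0.03,-0.87,0,0,0,0.2,1,-0.03,-0.87,0,0,0,0.2,1,-0.03,-0.87,0,0,0,0.2,1,-0.03,-0.87,0,0,0,0.2],
)

```text
time_s: 12.6
position: [0.5585, 0.193, 0.2614]
ee_rot: [1.243, 1.187, -1.241]
ft_force: [1.1, -0.8, 0.8]
width: 0.0341
```

Run:
```python
from h import *
s,p,R0=now()
print(s["time_s"],s["joint_positions"].round(3),p.round(3),tolane(p).round(4),s["width"],s["ft_force"])
im=imaging.capture("side"); cv2.imwrite("pics/s6.png",im["img"])
Rt=down(0,1,True)
for a in ((-.105,.25,.09),): print(rows(p,R0,L(*a),Rt))
```

```text
12.6 [ 0.24   0.471 -0.823  1.685  0.373  1.15  -0.729] [0.558 0.193 0.261] [-0.1035  0.2492  0.2614] 0.03409205867648288 [ 1.14010232 -0.76305083  0.83961164]
[ 1.143e+00 -1.100e-02 -4.000e-03 -1.000e-03 -0.000e+00 -0.000e+00]
```

View pics/s6.png

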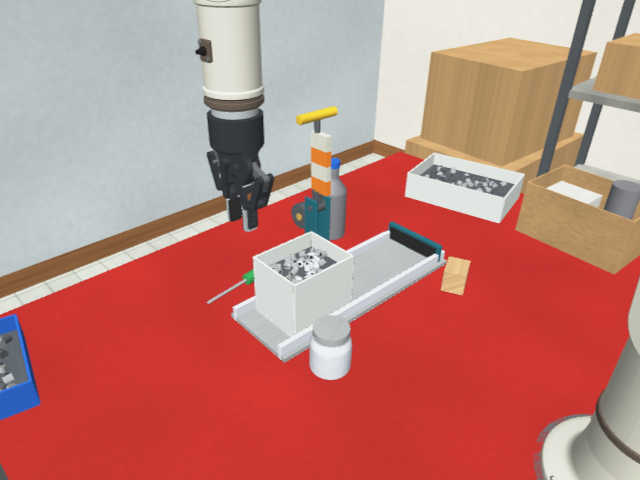

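Side view: the tool is behind the bin at px (240,200), clear of the tin. Now to descend.

Call:
arm_command(
  rows=[0.2,-0.01,0,0,0,0,0.2,0.4,-0.01,0,0,0,0,0.2,0.6,-0.01,0,0,0,0,0.2,0.8,-0.01,0,0,0,0,0.2,1,-0.01,0,0,0,0,0.2,1,-0.01,0,0,0,0,0.2,1,-0.01,0.05,0,0,0,0.2,1,-0.01,0.1,0,0,0,0.2,1,-0.01,0.15,0,0,0,0.2,1,-0.01,0.15,0,0,0,0.2],
)

```text
time_s: 13.9
position: [0.5554, 0.17, 0.1107]
ee_rot: [1.242, 1.187, -1.242]
ft_force: [0.7, -0.5, -0.1]
width: 0.0342
```

Run:
```python
from h import *
s,p,R0=now()
print(s["time_s"],s["joint_positions"].round(3),p.round(3),tolane(p).round(4),s["width"],s["ft_force"])
im=imaging.capture("side"); cv2.imwrite("pics/s7.png",im["img"])
Rt=down(0,1,True)
for a in ((-.105,.21,.092),(-.105,.06,.092),(-.105,-.04,.092)): print(rows(p,R0,L(*a),Rt))
```

```text
13.9 [ 0.197  0.632 -0.717  1.828  0.528  0.882 -0.816] [0.555 0.17  0.111] [-0.1056  0.2261  0.1107] 0.03424221079404468 [ 0.66765836 -0.49488142 -0.120887  ]
[ 0.124  0.004  0.107 -0.001  0.    -0.   ]
[ 1.250e-01  7.000e-03  1.107e+00 -1.000e-03  0.000e+00 -0.000e+00]
[ 1.250e-01  9.000e-03  1.774e+00 -1.000e-03  0.000e+00 -0.000e+00]
```

View pics/s7.png

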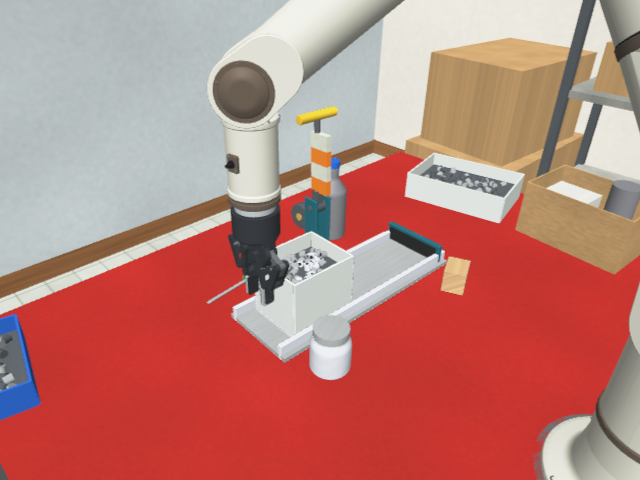

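The fingers are behind the bin's left wall at px (265,285), and the barrier is still upright. I'll push at about 0.12 m/s.

Call:
arm_command(
  rows=[0.12,0.004,0.05,0,0,0,0.2,0.12,0.004,0.12,0,0,0,0.2,0.12,0.004,0.2,0,0,0,0.2,0.12,0.005,0.3,0,0,0,0.2,0.12,0.005,0.4,0,0,0,0.2,0.12,0.005,0.5,0,0,0,0.2,0.12,0.006,0.6,0,0,0,0.2,0.12,0.006,0.7,0,0,0,0.2,0.12,0.007,0.8,0,0,0,0.2,0.12,0.007,0.9,0,0,0,0.2],
)

```text
time_s: 15.2
position: [0.5501, 0.0354, 0.0921]
ee_rot: [1.241, 1.189, -1.241]
ft_force: [0.8, 4.2, -0.9]
width: 0.034
```

Run:
```python
from h import *
s,p,R0=now()
print(s["time_s"],s["joint_positions"].round(3),p.round(3),tolane(p).round(4),s["width"],s["ft_force"])
im=imaging.capture("side"); cv2.imwrite("pics/s8.png",im["img"])
Rt=down(0,1,True)
for a in ((-.105,.0,.092),(-.105,-.04,.092),(-.105,-.055,.092)): print(rows(p,R0,L(*a),Rt))
```

```text
15.2 [ 0.435  0.615 -0.705  1.909  0.539  0.815 -0.605] [0.55  0.035 0.092] [-0.1053  0.0915  0.0921] 0.03404776740776883 [ 0.81808787  4.15279592 -0.86566379]
[ 0.001  0.003  0.61  -0.    -0.     0.   ]
[ 0.001  0.003  0.876 -0.    -0.     0.   ]
[ 0.001  0.003  0.976 -0.    -0.     0.   ]
```

View pics/s8.png

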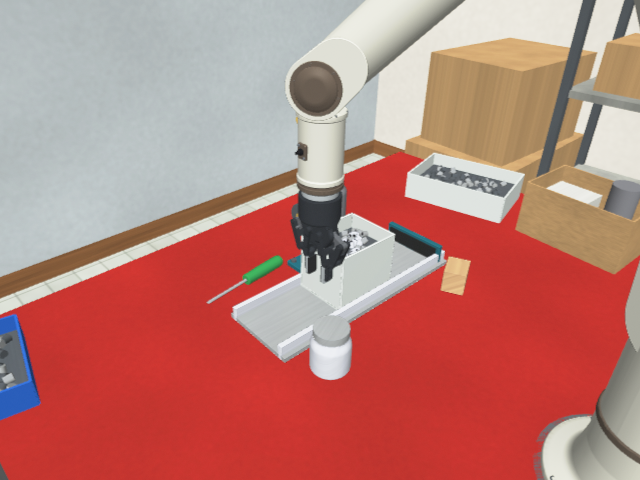

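The bin is sliding level at about 4 N; its box is at px (350,260). The barrier is hidden behind the wrist, so I'll check it from the top camera after the next push.

Call:
arm_command(
  rows=[0,0,0.07,0,0,0,0.2,0,0,0.14,0,0,0,0.2,0,0,0.21,0,0,0,0.2,0,0,0.28,0,0,0,0.2,0,0,0.35,0,0,0,0.2,0,0,0.42,0,0,0,0.2,0,0,0.49,0,0,0,0.2,0,0.001,0.56,0,0,0,0.2,0,0.002,0.63,0,0,0,0.2,0,0.003,0.7,0,0,0,0.2],
)

```text
time_s: 16.5
position: [0.546, -0.0691, 0.0921]
ee_rot: [1.241, 1.189, -1.241]
ft_force: [-0.2, 4.0, 0.8]
width: 0.0346
```

Run:
```python
from h import *
s,p,R0=now()
print(s["time_s"],s["joint_positions"].round(3),p.round(3),tolane(p).round(4),s["width"],s["ft_force"])
a=imaging.capture("side")["img"];b=imaging.capture("top")["img"]; cv2.imwrite("pics/s9.png",cv2.resize(np.hstack([a[:,100:500],b[80:400,180:500][:, :].repeat(1,0) if 0 else cv2.resize(b[80:400,180:500],(480,480))]),(800,436)))
Rt=down(0,1,True)
for a in ((-.105,-.04,.092),(-.105,-.055,.092)): print(rows(p,R0,L(*a),Rt))
```

```text
16.5 [ 0.622  0.612 -0.7    1.912  0.535  0.813 -0.412] [ 0.546 -0.069  0.092] [-0.105  -0.0132  0.0921] 0.0345855567419283 [-0.22924378  3.99831617  0.82687205]
[ 0.001  0.     0.179 -0.    -0.     0.   ]
[ 0.001  0.     0.279 -0.    -0.     0.   ]
```

View pics/s9.png

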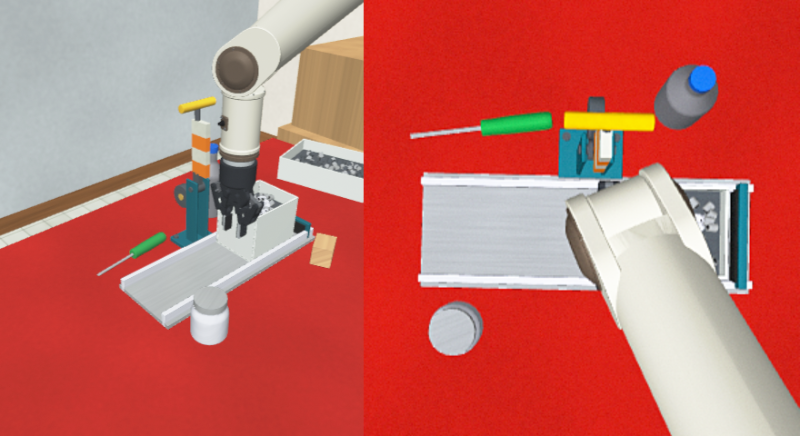

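The barrier is up, clear of the elbow (top view, bar at px (610,121) in the composite). The bin is close to the stop. The last stretch gets a slower push.

Call:
arm_command(
  rows=[0,0,0.04,0,0,0,0.2,0,0,0.08,0,0,0,0.2,0,0,0.12,0,0,0,0.2,0,0,0.15,0,0,0,0.2,0,0,0.18,0,0,0,0.2,0,0,0.2,0,0,0,0.2,0,0,0.22,0,0,0,0.2,0,0,0.235,0,0,0,0.2,0,0,0.245,0,0,0,0.2,0,0,0.25,0,0,0,0.2],
)

```text
time_s: 17.85
position: [0.5448, -0.1037, 0.0924]
ee_rot: [1.243, 1.191, -1.239]
ft_force: [-0.8, 10.7, 1.0]
width: 0.0341
```

Run:
```python
from h import *
s,p,R0=now()
print(s["time_s"],p.round(3),tolane(p).round(4),s["ft_force"])
p=imaging.capture("side");cv2.imwrite("pics/s10.png",p["img"])
```

```text
17.85 [ 0.545 -0.104  0.092] [-0.1048 -0.0477  0.0924] [-0.7507076  10.67853027  0.96042263]
```

View pics/s10.png

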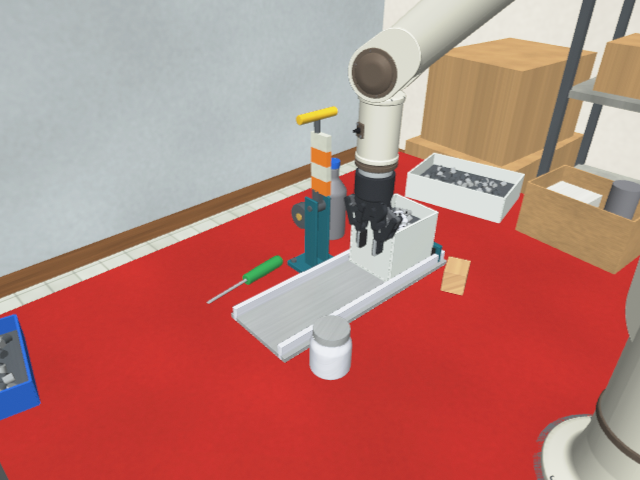

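The force has risen to 11 N at tool y = -48 mm, where contact with the stop should come (-49 mm). The bin is against the stop at px (395,235). Backing off along the same path.

Call:
arm_command(
  rows=[0,0,-0.1,0,0,0,0.2,0,0,-0.2,0,0,0,0.2,0,0,-0.3,0,0,0,0.2,0,0,-0.4,0,0,0,0.2,0,0,-0.5,0,0,0,0.2,0,0,-0.6,0,0,0,0.2,0,0,-0.7,0,0,0,0.2,0,0,-0.8,0,0,0,0.2,0,0,-0.95,0,0,0,0.2,0,0,-0.95,0,0,0,0.2],
)

```text
time_s: 19.15
position: [0.5506, 0.0391, 0.0924]
ee_rot: [1.239, 1.191, -1.238]
ft_force: [0.0, 0.4, 0.1]
width: 0.0344
```

Run:
```python
from h import *
s,p,R0=now()
print(s["time_s"],p.round(3),tolane(p).round(4),s["ft_force"])
a=imaging.capture("side");b=imaging.capture("top"); cv2.imwrite("pics/s11.png",cv2.resize(np.hstack([a["img"][:,100:500],cv2.resize(b["img"][80:400,180:500],(480,480))]),(800,436)))
P=cloud(b); Q=P[200:310,360:480].reshape(-1,3)
Q=Q[abs(Q[:,2]-.13)<.008]; l=np.array([tolane(q) for q in Q])
l=l[(l[:,1]>-.22)&(abs(l[:,0]+.1)<.07)];print(len(l),l.min(0),l.max(0),np.percentile(l[:,2],[5,50,95])); print(cv2.minAreaRect(l[:,:2].astype(np.float32)))
P=cloud(b); hs=cv2.cvtColor(b["img"],cv2.COLOR_BGR2HSV)
m=(hs[...,0]>20)&(hs[...,0]<35)&(hs[...,1]>120)&(P[...,2]>.28); q=P[m]; print("bar",len(q),tolane(np.median(q,0)).round(3))
P0=np.load("pics/top0.npy")
for n,(u0,v0,u1,v1),h in (("bottle",(392,129,442,175),.19),("tin",(225,298,270,342),.085),("block",(410,306,462,350),.05)):
    for PP in (P0,P):
        q=PP[v0:v1,u0:u1].reshape(-1,3); q=q[abs(q[:,2]-h)<.008]; print(n,len(q),np.median(q,0).round(3) if len(q) else None)
```

```text
19.15 [0.551 0.039 0.092] [-0.1049  0.0951  0.0924] [0.02696718 0.43066404 0.14869019]
785 [-0.15657147 -0.20123653  0.1220334 ] [-0.04030831 -0.05984979  0.13486436] [0.12356783 0.12808059 0.13154105]
((-0.09852097928524017, -0.13061703741550446), (0.14088106155395508, 0.1163785457611084), 89.6225814819336)
bar 819 [ 0.004 -0.001  0.341]
bottle 295 [ 0.727 -0.186  0.189]
bottle 296 [ 0.727 -0.186  0.189]
tin 933 [0.425 0.13  0.084]
tin 934 [0.425 0.13  0.084]
block 820 [ 0.406 -0.22   0.049]
block 825 [ 0.406 -0.22   0.049]
```

View pics/s11.png

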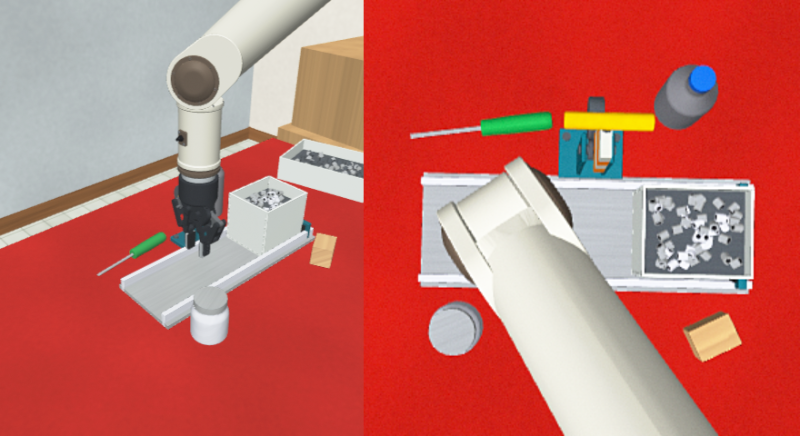

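The bin rests at lane y = -131 mm, flat, and the bar is up. The bottle, tin and block are where they started, and the tool is clear of everything. I'll hand it in.

```bash
python3 -c "
from rig import env; print(env.sign_off())"
```

```text
the job is handed in; nothing more can be done
None
```

The barrier stands raised by itself and the bin rests flat against the end stop; I handed the job in at about 19 s of the 51 s allowed, and sign-off gave no verdict.

**What I did:** I first tried to push the bar up with tilted fingers, but joint 4 reached its limit. So I gripped the bar from above with 20 N, carried it round its arc to about 1.2 rad and let go, and it fell fully open. Then I pushed the bin along the lane with half-closed fingers until the force rose from about 4 N to 11 N at the stop, and backed the tool off about 140 mm.

**Last checks, before hand-in:**
- **Bin:** its centre was at lane y ≈ -131 mm (target -130 mm). Its rim was level, measured at about 128 mm high.
- **Barrier:** the bar was upright over the pivot, measured at x ≈ 4 mm and z ≈ 341 mm, which is about 1.6 rad.
- **Bottle, tin and block:** their measured positions had not changed.
- **Screwdriver:** I only compared it by eye in the pictures; it looked unmoved.
- **Tool:** the force read about 0.4 N, so it was touching nothing.

No check failed or disagreed.

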